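# Load the parts dryer and switch on its fan

### The job

Empty all six rinsed port plugs from the steel tray into the open white parts dryer, then flip the green toggle fully over to its other side to start the dryer's fan. Leave the emptied tray standing upright on the bench, leave the red lamp toggle as it is, and do not shove or tip over any of the other things on the bench.

Things in the scene. Friction and masses are not known exactly. Their poses are not given: they have to be found in the camera images.
- dryer_in (a point): Centre of the inner floor of the parts dryer: a fixed white box with black air slots and a steel rim, open at the top, 200 x 200 outside, standing on the bench. Its rim is 130 above the bench; the floor (this point) is 40 above the bench; the walls are 12 thick, so the opening is 176 x 176. x and y run along its sides, z up.
- tray_grip (a point): Centre of the blue upright grip tab at one end of the loose steel tray (0.3 kg with the plugs, varying). Tab: 12 thick (along the tray's x), 50 wide (y), its top 20 above this point; below it the 12 thick, 90 wide end wall is 40 high. On the bench this point is 65 above the bench, z up. No plug lies within 40 of the tab at the start.
- tray_mouth (a point): Middle of the tray's open end, at the upper side of its floor: 120 from the tab towards the tray's -x, 61 below tray_grip. The tray is 90 wide, floor 4 thick and flat, side walls 36 high and 3 thick; this end has only a 4 high lip, over which the plugs slide out when it is tipped down, all of them by about 75 degrees of tilt.
- fan (a joint): Bat toggle of the dryer's fan, with the GREEN bat on a white plate: 0 is off (the bat leans 0.45 rad to the box's -x), 0.9 is on (it leans 0.45 rad to the box's +x). A green stripe on the box top marks the on (+x) side. It snaps: before the centre (0.45) it springs back, beyond it it jumps over by itself. The push needed is under 3 N at the bat's tip.
- fan_tip (a point): Point in the bulb of the green bat, on its axis, 40 from the pivot; it moves with the bat. The bat is 44 long, 6 across at the root, 11 at the bulb, and ends 4 beyond this point.
- fan_box: Fixed grey switch box of the fan toggle, 60 x 60 x 50 high, origin at the centre of its underside. The bat's pivot is in the middle of its top face, 50 above the bench; the bat swings in the box's x-z plane. The box may stand turned any way.
- lamp (a joint): Bat toggle of the grow lamp, with the RED bat on a white plate, on an identical box; it stands at 0.9 (on) and must stay there.
- lamp_tip (a point): Point in the bulb of the red bat, 40 from its pivot.
- lamp_box: Fixed grey switch box of the lamp toggle, same size as the fan's box; origin at the centre of its underside.
- plug0_center (a point): Orange port plug, loose, one of six in the tray: a disc head 24 across and 10 thick with a stem 16 across, 24 long in all; this point is its centre, half-way along.
- plug1_center (a point): Steel port plug, loose, one of six in the tray: a disc head 24 across and 10 thick with a stem 16 across, 24 long in all; this point is its centre, half-way along.
- plug2_center (a point): Orange port plug, loose, one of six in the tray: a disc head 24 across and 10 thick with a stem 16 across, 24 long in all; this point is its centre, half-way along.
- plug3_center (a point): Steel port plug, loose, one of six in the tray: a disc head 24 across and 10 thick with a stem 16 across, 24 long in all; this point is its centre, half-way along.
- plug4_center (a point): Orange port plug, loose, one of six in the tray: a disc head 24 across and 10 thick with a stem 16 across, 24 long in all; this point is its centre, half-way along.
- plug5_center (a point): Steel port plug, loose, one of six in the tray: a disc head 24 across and 10 thick with a stem 16 across, 24 long in all; this point is its centre, half-way along.
- vial: Bystander: slim clear sample bottle with a blue cap, standing, 40 across, 110 tall; origin at its underside on its axis.
- amber: Bystander: brown bottle with a white cap, standing, 66 across, 130 tall; origin at its underside on its axis.
- jar: Bystander: green glass jar with a black cap, standing, 56 across, 75 tall; origin at its underside on its axis.
- beaker: Bystander: clear plastic beaker, standing, 66 across, 85 tall; origin at its underside on its axis.
- dish: Bystander: small white bowl, 56 across, 30 tall; origin at its underside on its axis.
- wrench: Bystander: steel wrench lying flat, 150 long; its handle points along its -x; origin at its underside.
- brush: Bystander: brush lying flat, 160 long; its handle points along its -x; origin at its underside.

How it is judged:
By the outcome, as a careful person would: the job done as asked, in the order asked, and still so for the second after the job is handed in, with the robot touching nothing.
It also fails if it takes over 72 s, if anything falls off the work surface, if the arm or the gripper's body presses on something with over 40 N, if the wrist force passes 120 N, or if a joint passes its speed limit or range.

### The arm

A 7-joint arm with a two-finger parallel gripper is mounted at the origin on the work surface. World frame = base frame: x ahead of the robot, y to its left, z up, the work surface at z = 0. Lengths are in m, angles in rad, forces in N, time in s.
With the tool pointing down it reaches from about 0.425 to 0.925 m from the base axis. Payload 6.8 kg.
Tool frame: the origin (TCP) lies on the front face of the gripper's body, between the roots of the fingers; the fingertips stand 73 mm ahead of it and the grasp point (between the pads) lies 54 mm ahead of it (env.nose_length is the distance from the TCP to the fingertips, in m); z points along the fingers, y is the line along which they close (so a half turn about z gives the same grasp; the last joint's range is limited). The gripper opens to 85 mm and grips with 20 to 120 N. Pads are 22 mm wide; open, the fingers measure 114 mm over their backs; the gripper's body (76 mm by 85 mm) begins 54 mm behind the grasp point. The pads swing forward as they close: fully open they stand 13 mm farther back than shut.
Start: joints at [1.238, 0.477, 0.022, 1.555, -0.011, 1.109, -0.083], TCP at [0.15, -0.658, 0.304] pointing down, gripper open.
Joint ranges: [-2.96, 2.96], [-0.34, 2.1], [-1.41, 1.46], [0.24, 2.44], [-1.37, 4.51], [0.17, 1.92], [-2.96, 2.96]. Speed limits (rad/s): [2.39, 2.39, 3.14, 3.14, 3.14, 3.14, 3.14].

### API

Orientations are given as a unit quaternion [w, x, y, z].
In Python, from cell import env, kin, camera, calibration, job gives the robot as it stands. The module is installed in compiled form; this text tells all that it offers. Calls block until the motion is done:
- env.reach(position, orientation): joint-space move of the TCP to a pose.
- env.movel(position, velocity=0.15, rot=None, stop_force=None): straight line of the TCP; rot=None keeps the orientation; velocity is the mean speed in m/s. With stop_force (N) it stops when the force on the tool has changed by that much, and returns True; else False.
- env.goto_joints(angles): joint-space move.
- env.grip(opening, f_grip=None): finger opening in m; f_grip is the grip in N (None keeps the last); returns when the fingers have stopped.
- env.dwell(seconds).
- kin.inverse_kinematics(position, orientation): joint angles nearest the present ones, or None.
- env.get_state(): the state.
- camera(name): name is "scene" or "top" or "wrist"; returns (picture, depth): 420x560x3 uint8, blue, green, red; 420x560 float32, m along the optical axis (not along the pixel's ray), 0 where there is no reading.
- calibration(name): a dict with "fx", "fy", "cx", "cy" (pixels), "rvec" (rotation vector, rad) and "tvec" (3), from world to camera coordinates, as OpenCV has them. Camera axes: x right, y down, z forward; pixel columns grow to the right and rows downward; lengths in m; the calibration is good to about 2 mm. A picture is of the moment at which its call begins: read the wrist's pose just before it. calibration takes no time and is no camera call; for the wrist camera it gives the pose at the moment of the call.
A pose or a line that the arm cannot do raises env.PlanningError and nothing moves.
- job.job_done(): hands the job in; it is judged then, once.
The state is a dict: "time": time; "qpos": joint angles; "joint_velocities": joint speeds; "joint_torque": joint torques, N m; "tcp_pos": TCP position; "orientation": TCP orientation; "force": force on the tool from outside, world axes, zero at the start; "torque": the same for the moment, N m; "opening": finger opening in m; "gripper_force": force on a finger pad.
Only numpy, scipy, OpenCV 4.12 (cv2) and the standard library are available. Lean on these libraries where they do the work, as an engineer would, in place of code of your own. Each camera call takes 0.05 s, during which the arm holds its last target. There are 200 camera calls.

## Working session

There is one attempt and no reset: what is moved stays moved. The work goes in short steps, each a Python script; the robot and the scene stay as the last script left them, time stands still between calls to the robot, and variables do not carry over. Pictures are saved under pics/ and viewed, at most 10 in all, crops included, and the job is handed in when it is done.

```bash
mkdir -p pics; python3 - <<'E'
from cell import env,camera,calibration
import cv2,numpy as np
for n in ("scene","top"):
    p,d=camera(n); cv2.imwrite(f"pics/{n}0.png",p); np.save(f"pics/{n}0.npy",d); c=calibration(n); np.save(f"pics/{n}_c.npy",c,allow_pickle=True); print(c)
    cv2.imwrite(f"pics/{n}0b.png",cv2.resize(p,(784,588),interpolation=cv2.INTER_CUBIC))
print(env.get_state())
E
```

```text
{'fx': 414.71520950922553, 'fy': 414.71520950922553, 'cx': 278.4037309549708, 'cy': 207.6040001074633, 'rvec': array([ 2.28085965,  0.70040308, -0.27217045]), 'tvec': array([-0.47154923, -0.14747186,  1.21102738])}
{'fx': 453.8275282717292, 'fy': 453.8275282717292, 'cx': 279.2763100320756, 'cy': 207.6581845258533, 'rvec': array([ 2.13933334, -2.10895926,  0.17885418]), 'tvec': array([0.01609049, 0.57972342, 1.16617681])}
{'time': 0.1, 'qpos': array([ 1.23788296,  0.47770464,  0.02233448,  1.5563582 , -0.01150691,
        1.1093181 , -0.08312326]), 'joint_velocities': array([ 0.0014298 , -0.00030315,  0.00090308, -0.00384543, -0.00030209,
        0.00032706, -0.00163194]), 'joint_torque': array([ 4.51032261e-03, -5.97754598e+01,  1.61338136e+00, -2.81952006e+01,
        1.27304904e-02,  5.00726906e-03,  6.28831685e-05]), 'tcp_pos': array([ 0.15038271, -0.6576005 ,  0.3030289 ]), 'orientation': array([-8.16893899e-04,  9.93688626e-01,  1.12170521e-01, -1.47906984e-04]), 'force': array([ 0.6959457 , -0.66519495,  0.13522743]), 'torque': array([-0.00908732, -0.01324599,  0.00528751]), 'gripper_force': 0.0, 'opening': 0.0859541061611132}
```

View pics/top0b.png

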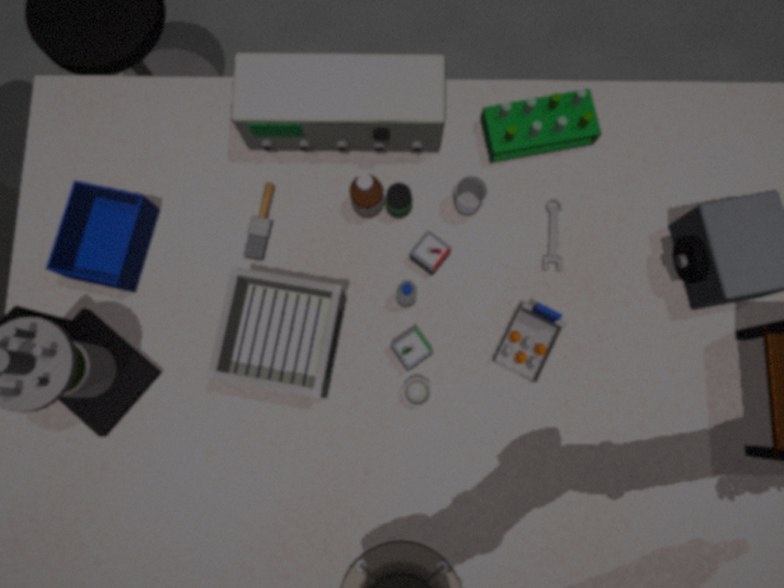

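View pics/scene0b.png

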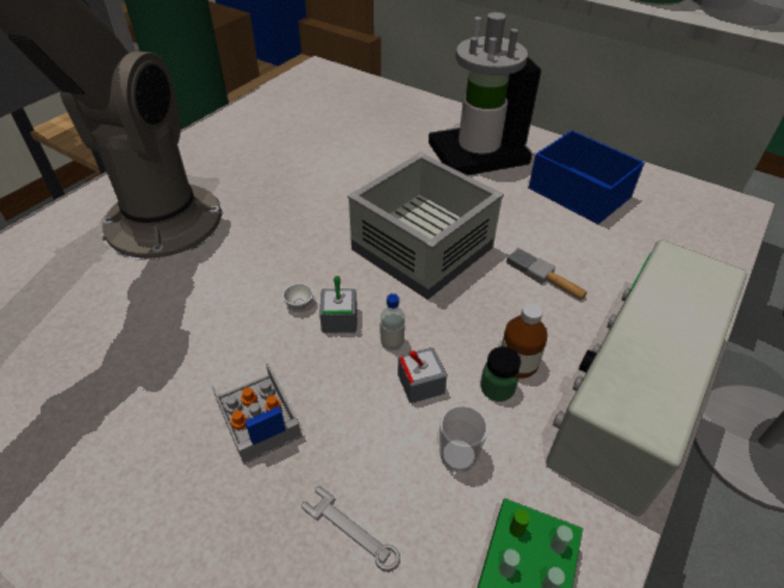

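The top view shows the tray at about (528,340), with its tab at (546,311). The dryer is at (280,332), the fan box at (412,348), the lamp box at (430,252), the vial at (406,293) and the dish at (417,390). These are pixels in the 1.4x picture. I'll measure next.

```bash
cat > h.py <<'E'
import numpy as np,cv2
from scipy.spatial.transform import Rotation as R
def world(n,d,c):
    v,u=np.mgrid[:d.shape[0],:d.shape[1]]
    P=np.stack([(u-c['cx'])/c['fx']*d,(v-c['cy'])/c['fy']*d,d],-1)
    Rm=cv2.Rodrigues(np.array(c['rvec']))[0]
    return (P-np.array(c['tvec']).ravel())@Rm
def onplane(c,u,v,z):
    Rm=cv2.Rodrigues(np.array(c['rvec']))[0]; t=np.array(c['tvec']).ravel()
    r=Rm.T@np.array([(u-c['cx'])/c['fx'],(v-c['cy'])/c['fy'],1]); o=-Rm.T@t
    return o+r*(z-o[2])/r[2]
E
python3 - <<'E'
from h import *
p=cv2.imread('pics/top0.png');d=np.load('pics/top0.npy');c=np.load('pics/top_c.npy',allow_pickle=True).item()
W=world('top',d,c)
g=p[195:300,265:410]; g=np.clip(g*1.6,0,255).astype('uint8'); cv2.imwrite('pics/crop1.png',cv2.resize(g,None,fx=5.4,fy=5.4,interpolation=cv2.INTER_CUBIC))
hsv=cv2.cvtColor(p,cv2.COLOR_BGR2HSV)
def stats(name,u0,u1,v0,v1,cond):
    w=W[v0:v1,u0:u1].reshape(-1,3);m=cond(w,hsv[v0:v1,u0:u1].reshape(-1,3))&(d[v0:v1,u0:u1].ravel()>0)
    w=w[m]; 
    r=cv2.minAreaRect((w[:,:2]*1000).astype(np.float32))
    print(name,len(w),w.mean(0).round(4),w[:,2].max().round(3),r); return w
print('bench z',np.median(W[280:340,100:300,2]))
stats('tab',370,410,205,240,lambda w,h:(w[:,2]>.07)&(w[:,2]<.1))
stats('tray',345,410,205,280,lambda w,h:(w[:,2]>.012)&(w[:,2]<.1))
stats('traywall',345,410,205,280,lambda w,h:(w[:,2]>.032)&(w[:,2]<.1))
stats('dryer rim',140,255,185,290,lambda w,h:(w[:,2]>.12)&(w[:,2]<.14))
stats('fan top',275,313,228,268,lambda w,h:(w[:,2]>.045)&(w[:,2]<.055))
stats('fan bat',275,313,228,268,lambda w,h:(w[:,2]>.065))
stats('lamp top',288,326,162,197,lambda w,h:(w[:,2]>.045)&(w[:,2]<.055))
stats('lamp bat',288,326,162,197,lambda w,h:(w[:,2]>.065))
stats('vial',280,300,195,222,lambda w,h:(w[:,2]>.09))
stats('dish',286,310,265,292,lambda w,h:(w[:,2]>.02))
E
```

```text
bench z 0.0005617196811643374
tab 114 [ 0.5398 -0.2669  0.0835] 0.091 ((540.2233276367188, -267.8214416503906), (49.721309661865234, 12.150956153869629), 63.43927001953125)
tray 856 [ 0.4975 -0.2472  0.0358] 0.091 ((489.83526611328125, -242.83688354492188), (90.75288391113281, 126.14620208740234), 63.73283767700195)
traywall 370 [ 0.5212 -0.2569  0.0543] 0.091 ((490.21051025390625, -243.01266479492188), (90.77543640136719, 125.13056945800781), 63.60889434814453)
dryer rim 1816 [0.4899 0.2307 0.1312] 0.138 ((491.35760498046875, 229.00360107421875), (204.4978790283203, 203.80233764648438), 80.61701202392578)
fan top 438 [ 0.4709 -0.0157  0.0511] 0.055 ((471.1385803222656, -15.955825805664062), (59.697959899902344, 59.9866943359375), 35.32304000854492)
fan bat 20 [ 0.4631 -0.0043  0.0853] 0.094 ((463.1667175292969, -5.279117584228516), (9.147770881652832, 16.06407928466797), 27.077472686767578)
lamp top 416 [ 0.6596 -0.0499  0.051 ] 0.055 ((660.9219360351562, -50.75193786621094), (60.1296501159668, 60.25027847290039), 52.645328521728516)
lamp bat 23 [ 0.6518 -0.0613  0.0842] 0.094 ((651.9938354492188, -59.94670486450195), (19.214574813842773, 9.56168270111084), 77.63166809082031)
vial 54 [ 0.574  -0.0046  0.1097] 0.115 ((575.0048828125, -4.836719512939453), (19.379138946533203, 17.900365829467773), 0.6306559443473816)
dish 154 [ 0.3898 -0.0282  0.0283] 0.036 ((389.06292724609375, -28.100252151489258), (52.63853073120117, 53.257080078125), 0.9874281287193298)
```

View pics/crop1.png

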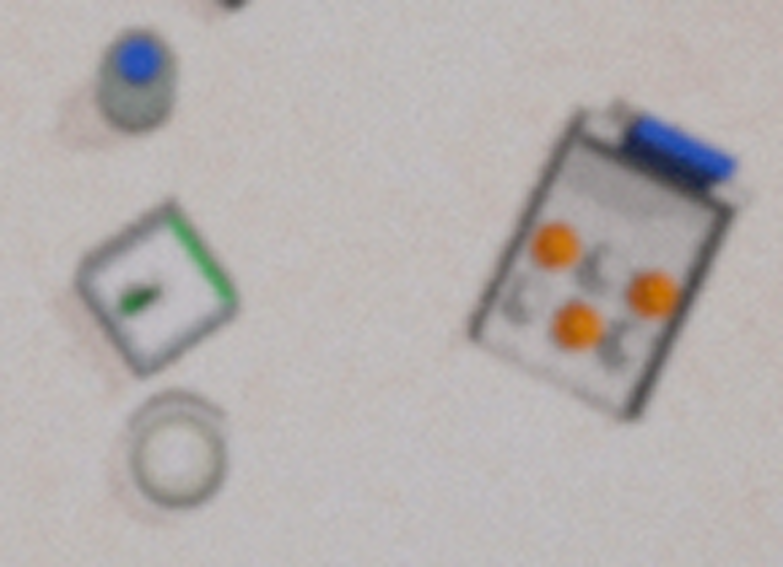

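Sizes and heights match the specs: tab 50x12, tray 90x126, boxes 60x60. The tray's +x points at about -26.5°. The fan's +x points at about -55°, with the bat leaning to -x. Next I'll check IK for the plan.

```bash
cat >> h.py <<'E'
TAB=np.array([.5405,-.268,.065]); PSI=np.radians(-26.5); DRY=np.array([.4913,.2290,0])
def tool(psi,th,s):
    t=np.array([np.cos(psi),np.sin(psi),0]); n=np.array([-t[1],t[0],0])
    z=np.array([0,0,-1.]); y=s*t
    A=R.from_rotvec(-th*n)*R.from_matrix(np.stack([np.cross(y,z),y,z],1))
    q=A.as_quat(); return A,np.array([q[3],*q[:3]])
def tray(mouth,psi,th,s):
    "TCP pose for tray mouth position, yaw and tilt"
    A,q=tool(psi,th,s); Rt=R.from_rotvec(-th*np.array([-np.sin(psi),np.cos(psi),0]))*R.from_euler('z',psi)
    return mouth+Rt.apply([.12,0,.061])-.056*A.apply([0,0,1]),q
def mouth(psi,off,z): return DRY+np.array([off*np.cos(psi),off*np.sin(psi),z])
E
python3 - <<'E'
from h import *; from cell import env,kin
for s in (1,-1):
    A,q=tool(PSI,0,s); j=kin.inverse_kinematics(TAB+[0,0,.056],q); print(s,'grasp',None if j is None else np.round(j,2))
    for pd in (-26.5,0,25,45):
        for th in (0,30,60,80):
            P,q=tray(mouth(np.radians(pd),.035,.15),np.radians(pd),np.radians(th),s)
            j=kin.inverse_kinematics(P,q); print(s,pd,th,P.round(3),None if j is None else np.round(j,2))
E
```

```text
1 grasp [ 0.62  0.61 -0.35  1.85  0.29  0.74 -0.35]
1 -26.5 0 [0.63  0.16  0.267] [ 0.3   0.66 -0.96  1.61  0.57  1.18 -1.25]
1 -26.5 30 [0.563 0.193 0.311] [ 0.26  0.46 -1.12  1.91  1.07  1.12 -1.8 ]
1 -26.5 60 [0.486 0.232 0.312] [-1.01  0.26  0.02  2.21  1.3   1.09 -2.38]
1 -26.5 80 [0.438 0.255 0.288] [-0.53  0.59 -0.79  2.25  1.56  1.83 -2.73]
1 0 0 [0.646 0.229 0.267] [ 0.22  0.76 -1.06  1.51  0.68  1.27 -0.92]
1 0 30 [0.572 0.229 0.311] [ 0.22  0.38 -0.99  1.95  0.98  0.78 -1.33]
1 0 60 [0.485 0.229 0.312] [ 0.18  0.33 -1.18  2.34  1.82  1.04 -2.29]
1 0 80 [0.432 0.229 0.288] None
1 25 0 [0.632 0.295 0.267] [ 0.12  0.79 -1.08  1.48  0.71  1.3  -0.59]
1 25 30 [0.564 0.263 0.311] [ 0.16  0.32 -0.85  1.96  0.68  0.53 -0.69]
1 25 60 [0.486 0.226 0.312] None
1 25 80 [0.437 0.204 0.288] None
1 45 0 [0.601 0.339 0.267] [ 0.01  0.73 -0.98  1.5   0.62  1.24 -0.27]
1 45 30 [0.548 0.286 0.311] [ 0.08  0.29 -0.71  1.96  0.19  0.44  0.08]
1 45 60 [0.487 0.225 0.312] [ 0.53  0.22 -0.98  2.37  3.7   0.38  2.96]
1 45 80 [0.449 0.187 0.288] None
-1 grasp [-0.42  1.07  1.26  1.92 -1.17  1.14 -2
[... 320 characters left out ...]
6 0.229 0.267] [ 0.27  0.83 -1.19  1.51  0.78  1.34  2.15]
-1 0 30 [0.572 0.229 0.311] [ 0.34  0.46 -1.18  1.94  1.08  0.88  1.75]
-1 0 60 [0.485 0.229 0.312] [-0.53  0.15 -0.38  2.37  1.79  0.82  0.74]
-1 0 80 [0.432 0.229 0.288] None
-1 25 0 [0.632 0.295 0.267] [-1.22  0.92  1.26  1.58 -0.9   1.32 -2.53]
-1 25 30 [0.564 0.263 0.311] [ 0.38  0.45 -1.17  1.95  0.93  0.66  2.27]
-1 25 60 [0.486 0.226 0.312] None
-1 25 80 [0.437 0.204 0.288] None
-1 45 0 [0.601 0.339 0.267] [-1.14  0.68  0.85  1.59 -0.55  1.13 -2.52]
-1 45 30 [0.548 0.286 0.311] [-0.1   0.26 -0.5   1.97  0.02  0.43 -2.92]
-1 45 60 [0.487 0.225 0.312] [ 0.67  0.28 -1.15  2.36  3.58  0.34 -0.03]
-1 45 80 [0.449 0.187 0.288] None
```

```bash
python3 - <<'E'
from h import *; from cell import env,kin
for s in (1,-1):
    for pd in range(-180,180,15):
        r=[]
        for th in (0,25,50,65,80):
            P,q=tray(mouth(np.radians(pd),.03,.15),np.radians(pd),np.radians(th),s)
            j=kin.inverse_kinematics(P,q); r.append(None if j is None else np.round(j,1).tolist())
        if r[-1] is not None: print(s,pd,*r,sep=' ')
E
```

```text
1 -105 [0.4, 0.3, -0.8, 2.0, 0.2, 0.9, -2.4] [0.3, 0.6, -1.2, 1.8, 0.7, 1.6, -2.9] [-1.2, 0.6, 0.6, 1.7, 0.2, 1.6, -2.4] [-1.1, 0.7, 0.4, 1.5, 0.4, 1.8, -2.5] [-1.4, 1.2, 1.0, 1.4, 0.2, 1.9, -2.1]
1 -90 [0.4, 0.3, -0.8, 2.0, 0.3, 1.0, -2.1] [0.4, 0.6, -1.3, 1.8, 0.8, 1.6, -2.8] [-1.1, 0.5, 0.4, 1.7, 0.4, 1.5, -2.4] [-1.2, 0.7, 0.4, 1.6, 0.5, 1.7, -2.4] [-1.2, 0.9, 0.4, 1.6, 0.6, 1.9, -2.4]
1 -75 [0.4, 0.4, -0.8, 1.9, 0.3, 1.0, -1.9] [0.4, 0.7, -1.4, 1.8, 1.0, 1.6, -2.6] [-1.0, 0.4, 0.2, 1.8, 0.6, 1.4, -2.4] [-1.1, 0.6, 0.2, 1.8, 0.7, 1.6, -2.5] [-1.2, 0.7, 0.2, 1.7, 0.8, 1.8, -2.5]
1 -60 [0.3, 0.5, -0.8, 1.8, 0.4, 1.0, -1.7] [0.4, 0.6, -1.3, 1.8, 1.0, 1.5, -2.3] [-0.9, 0.4, 0.0, 1.9, 0.8, 1.3, -2.3] [-1.0, 0.5, 0.0, 1.9, 0.9, 1.5, -2.5] [-1.3, 0.7, 0.2, 1.9, 0.9, 1.6, -2.6]
1 -45 [0.3, 0.6, -0.9, 1.7, 0.5, 1.1, -1.5] [0.4, 0.6, -1.3, 1.9, 1.0, 1.3, -2.0] [-0.9, 0.3, 0.0, 2.0, 1.0, 1.2, -2.2] [-1.1, 0.4, 0.0, 2.1, 1.1, 1.4, -2.5] [-1.3, 0.6, 0.2, 2.1, 1.1, 1.5, -2.6]
1 -30 [0.3, 0.6, -1.0, 1.6, 0.6, 1.2, -1.3] [0.2, 0.4, -1.0, 1.9, 0.9, 1.1, -1.7] [-0.7, 0.2, -0.2, 2.1, 1.1, 1.0, -2.2
[... 3310 characters left out ...]
 -0.8, 1.0, -1.1] [0.3, 0.5, -0.5, 1.9, -1.0, 1.2, -0.9] [0.3, 0.7, -0.4, 1.9, -1.1, 1.4, -0.7]
-1 120 [-0.0, 0.5, -1.0, 1.8, 0.5, 1.1, -2.3] [0.2, 0.4, -0.9, 1.8, -0.1, 1.0, -1.6] [0.3, 0.5, -0.7, 1.8, -0.6, 1.2, -1.1] [0.3, 0.6, -0.5, 1.8, -0.8, 1.4, -0.9] [0.3, 0.7, -0.4, 1.7, -0.9, 1.6, -0.7]
-1 135 [-0.3, 0.3, -0.6, 2.0, 0.2, 0.9, -1.8] [0.2, 0.5, -1.0, 1.8, -0.1, 1.1, -1.5] [0.3, 0.6, -0.7, 1.7, -0.5, 1.3, -1.0] [0.2, 0.7, -0.5, 1.6, -0.6, 1.5, -0.9] [0.1, 0.8, -0.2, 1.6, -0.8, 1.8, -0.7]
-1 150 [-0.1, 0.3, -0.8, 2.0, 0.2, 0.9, -1.6] [0.3, 0.5, -1.1, 1.8, 0.0, 1.2, -1.3] [0.2, 0.6, -0.8, 1.6, -0.3, 1.5, -1.0] [0.1, 0.7, -0.5, 1.5, -0.5, 1.7, -0.8] [0.2, 1.0, -0.7, 1.4, -0.5, 1.8, -0.9]
```

Plan: grip with s=1, keep the tray level during transport, and yaw it to psi=100°, where tipping stays inside the joint ranges. Grasp and lift first.

```bash
python3 - <<'E'
from h import *; from cell import env,kin,camera
A,q=tool(PSI,0,1); P=TAB+[0,0,.056]
st=lambda m:(lambda s:print(m,round(s['time'],1),s['tcp_pos'].round(3),s['force'].round(1),round(s['opening'],4),round(s['gripper_force'],1),s['qpos'].round(2)))(env.get_state())
env.reach(P+[0,0,.10],q); st('above')
env.movel(P,.12,stop_force=8); st('down')
env.grip(0.0,60); st('grip')
env.movel(P+[0,0,.16],.12); st('lift')
p,d=camera('scene'); cv2.imwrite('pics/lift.png',p[140:360,60:360]) 
E
```

```text
above 2.1 [ 0.54  -0.27   0.221] [-0.2 -1.   0.7] 0.0853 0.0 [ 0.64  0.48 -0.37  1.79  0.21  0.92 -0.29]
down 3.1 [ 0.541 -0.268  0.122] [ 0.5 -0.4  0.3] 0.0855 0.0 [ 0.61  0.61 -0.33  1.85  0.28  0.73 -0.34]
grip 3.8 [ 0.54  -0.268  0.121] [-2.2  1.2  3. ] 0.0114 59.6 [ 0.61  0.61 -0.33  1.85  0.28  0.73 -0.34]
lift 5.2 [ 0.54  -0.268  0.28 ] [-0.8 -0.7 -3.3] 0.0118 58.6 [ 0.65  0.41 -0.39  1.74  0.18  1.03 -0.26]
```

View pics/lift.png

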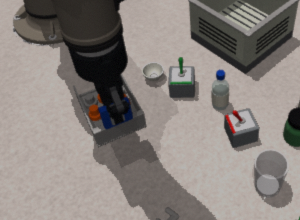

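The tray is held level at about (110,105) in the crop, with the plugs inside. Now I'll carry it over and tip it.

```bash
python3 - <<'E'
from h import *; from cell import env,kin,camera
st=lambda m:(lambda s:print(m,round(s['time'],1),s['tcp_pos'].round(3),s['force'].round(1),round(s['opening'],4),s['qpos'].round(2)))(env.get_state())
psi=np.radians(100); M=mouth(psi,.035,.155)
try:
    P,q=tray(M,psi,0,1); env.movel(P,.2,rot=q); st('over')
    for th in range(10,81,10):
        P,q=tray(M,psi,np.radians(th),1); env.movel(P,.08,rot=q); st(th)
    env.dwell(.5)
except env.PlanningError as e: print('PE',e); st('pe')
for n in('top','scene'):
    p,d=camera(n); cv2.imwrite(f'pics/pour_{n}.png',p)
a=cv2.imread('pics/pour_top.png')[130:320,110:400]; b=cv2.imread('pics/pour_scene.png')[40:300,180:440]
cv2.imwrite('pics/pour.png',np.hstack([cv2.resize(a,(440,288)),cv2.resize(b,(288,288))]))
E
```

```text
over 8.7 [0.465 0.381 0.272] [-0.4 -0.  -3.3] 0.0111 [-0.09  0.57 -0.98  1.72  0.52  1.13  0.52]
10 9.2 [0.468 0.359 0.291] [-1.9  0.5 -3.9] 0.0116 [ 0.1   0.54 -1.08  1.77  0.41  1.01  0.65]
20 9.7 [0.472 0.336 0.306] [-0.1 -0.1 -3.8] 0.0114 [ 0.3   0.56 -1.2   1.82  0.29  0.9   0.8 ]
30 10.3 [0.477 0.309 0.316] [-0.8 -0.2 -4.3] 0.011 [ 0.5   0.61 -1.32  1.86  0.19  0.83  0.95]
40 10.8 [0.482 0.281 0.322] [ 0.5  0.3 -3. ] 0.0113 [ 0.64  0.68 -1.38  1.9   0.05  0.77  1.15]
50 11.3 [0.487 0.252 0.323] [ 0.  -0.3 -3.6] 0.0112 [ 0.75  0.76 -1.39  1.93 -0.13  0.75  1.37]
60 11.8 [0.492 0.224 0.318] [-0.7 -0.5 -2.1] 0.0115 [ 0.83  0.86 -1.39  1.94 -0.26  0.76  1.56]
70 12.3 [0.497 0.197 0.309] [-1.7 -0.1 -1.6] 0.011 [ 0.9   1.   -1.4   1.95 -0.34  0.78  1.71]
80 12.8 [0.501 0.171 0.295] [-1.1 -0.6 -2.7] 0.0111 [ 0.94  1.15 -1.39  1.94 -0.39  0.82  1.82]
```

View pics/pour.png

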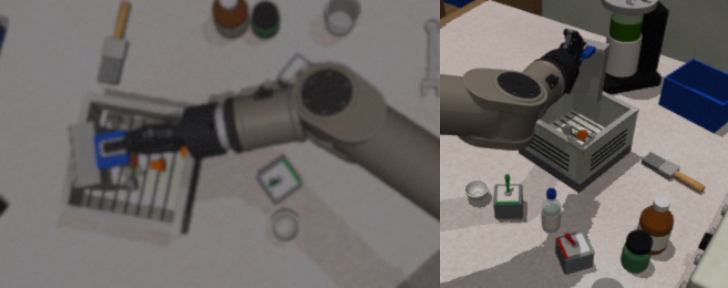

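The tray is tipped over the dryer and plugs are visible inside. I'll level it again, carry it clear and count.

```bash
python3 - <<'E'
from h import *; from cell import env,kin,camera
st=lambda m:(lambda s:print(m,round(s['time'],1),s['tcp_pos'].round(3),s['force'].round(1),round(s['opening'],4),s['qpos'].round(2)))(env.get_state())
psi=np.radians(100); M=mouth(psi,.035,.155)
for th in (60,40,20,0):
    P,q=tray(M,psi,np.radians(th),1); env.movel(P,.12,rot=q)
st('level')
A,q=tool(PSI,0,1); env.movel(TAB+[0,0,.216],.25,rot=q); st('back')
p,d=camera('top'); c=p[170:310,140:400]; cv2.imwrite('pics/after.png',cv2.resize(np.clip(c*1.5,0,255).astype('uint8'),None,fx=3,fy=3,interpolation=cv2.INTER_CUBIC))
E
```

```text
level 16.0 [0.465 0.38  0.271] [ 0.4 -0.2 -2.2] 0.0112 [-0.24  0.49 -0.73  1.73  0.36  1.06  0.65]
back 18.7 [ 0.541 -0.267  0.281] [ 0.7  0.3 -1.9] 0.011 [ 0.43  0.38 -0.1   1.75  0.04  1.01 -0.14]
```

View pics/after.png

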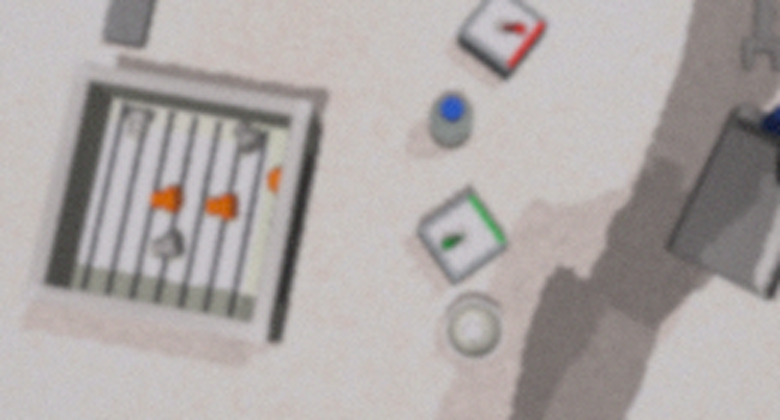

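All six plugs are in the dryer: orange at (168,198), (222,206) and (277,180), steel at (138,122), (248,137) and (167,243). The tray is empty. Next I'll set it down and flip the toggle.

```bash
python3 - <<'E'
from h import *; from cell import env,kin,camera
st=lambda m:(lambda s:print(m,round(s['time'],1),s['tcp_pos'].round(3),s['force'].round(1),round(s['opening'],4)))(env.get_state())
P=TAB+[0,0,.056]
env.movel(P+[0,0,.012],.12); print(env.movel(P+[0,0,-.001],.03,stop_force=4)); st('placed')
env.grip(.085); env.movel(P+[0,0,.12],.12); st('released')
env.grip(0.0,20)
B=np.array([.471,-.0158,.145]); f=np.array([np.cos(np.radians(-54.7)),np.sin(np.radians(-54.7)),0])
A,q=tool(np.radians(35.3),0,1)
env.reach(B-.055*f+[0,0,.09],q); env.movel(B-.055*f,.12); st('at bat')
print(env.movel(B-.004*f,.06,stop_force=6)); st('pushed')
env.movel(B-.055*f,.1); env.movel(B-.055*f+[0,0,.1],.15)
env.reach([.15,-.658,.304],[0,.9937,.1122,0]); st('home')
P=[]
for n,s in(('top',np.s_[130:310,130:420]),('scene',np.s_[110:350,130:440])):
    p,d=camera(n); P.append(cv2.resize(np.clip(p[s]*1.4,0,255).astype('uint8'),(760,300 if n=='top' else 290),interpolation=cv2.INTER_CUBIC)); np.save(f'pics/{n}1.npy',d)
cv2.imwrite('pics/final.png',np.vstack(P))
E
```

```text
True
placed 20.6 [ 0.541 -0.268  0.121] [-0.6  0.3  4.7] 0.0112
released 22.5 [ 0.54  -0.268  0.24 ] [-0.8 -0.4  0.8] 0.0851
at bat 25.3 [0.44  0.029 0.145] [ 0.1 -0.5 -0.3] 0.0001
True
pushed 26.1 [ 0.468 -0.012  0.145] [-0.   1.1  2.4] 0.0002
home 30.2 [ 0.152 -0.657  0.304] [ 0.2 -0.4 -0.1] 0.0001
```

View pics/final.png

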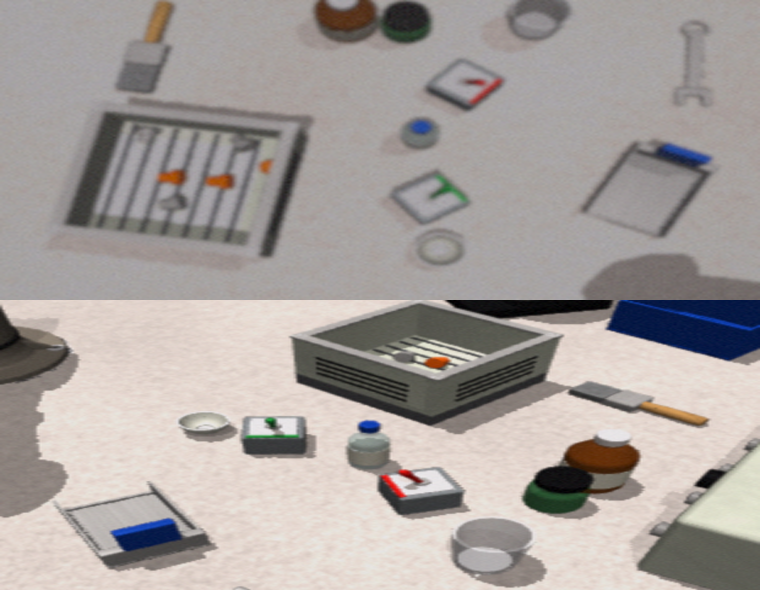

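The green bat now leans to the stripe side at (448,185), and the red one is unchanged at (475,82). All six plugs are in the dryer, the tray stands upright at (648,190), and the bystanders haven't moved.

```bash
python3 -c "
from cell import job; print(job.job_done())"
```

```text
the job is handed in; nothing more can be done
None
```

The job is handed in: all six plugs are in the dryer, the fan toggle is on, the empty tray stands upright on the bench, and the lamp toggle and bystanders look undisturbed in the final pictures.

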